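# Divert the test beads into the other pan

## Robot

A 7-joint arm with a two-finger parallel gripper is mounted at the origin on the work surface. World frame = base frame: x ahead of the robot, y to its left, z up, the work surface at z = 0. Lengths are in m, angles in rad, forces in N, time in s.
With the tool pointing down it reaches from about 0.4 to 0.85 m from the base axis. Payload 10.4 kg.
Tool frame: the origin (TCP) lies between the finger pads; the fingertips stand ahead of it and the grasp point (between the pads) lies 3 mm ahead of it (r.tips_ahead is the z of the fingertips in the tool frame, in m); z points along the fingers, y is the line along which they close (so a half turn about z gives the same grasp; the last joint's range is limited). The gripper opens to 87 mm and grips with 3 to 60 N. Pads are 19 mm wide; open, the fingers measure 117 mm over their backs; the gripper's body (75 mm by 190 mm) begins 51 mm behind the grasp point.
Start: joints at [1.191, 0.332, -0.065, 1.46, 0.022, 1.35, -0.088], TCP at [0.218, -0.586, 0.245] pointing down, gripper open.
Joint ranges: [-2.6, 2.6], [-0.5, 2.12], [-1.47, 1.34], [0.16, 2.42], [-1.27, 4.41], [0.06, 2.06], [-2.6, 2.6]. Speed limits (rad/s): [2.22, 2.22, 2.79, 2.79, 3.14, 3.14, 3.14].

## Interface

Orientations are given as a unit quaternion [x, y, z, w].
In Python, from bench import telemetry, camera, get_calibration, r gives the robot as it stands.
- The arm moves only by the tool drive_tool, never from a script. Its argument "series" is one flat list of numbers, 7 for each row, row after row: the turn, a rotation vector about the tool's x, y, z in units of 5 degrees (1.0 is 5 degrees), then the shift along the tool's x, y, z in units of 40 mm (1.0 is 40 mm), then the opening, from -1 (shut) to 1 (fully open). A call has 1 to 10 rows; each row is the pose to reach, as a shift and turn from the pose commanded when the call began, along the tool's axes at that moment; what a row does not reach only later rows make up. A row lasts 1/12 s, in which the tool goes at most 41.7 mm and 7.16 degrees, less where a joint would pass 70% of its speed; a pose out of reach is approached as far as the arm can. A call with a gripper value outside its range is refused whole. The fingers move at their own pace and stop on an object; "grip_force" is the grip in N (left out, the last holds). Time passes only in rows, so rows that repeat a pose let the fingers close. It gives the time, the measured TCP pose, the force, the opening and the grip force at its end, in the units of the state.
- telemetry.read_state(): the state, without advancing time (a new reading comes with each control period).
- camera(name): name is "side" or "top" or "wrist"; returns the picture (400x640x3 uint8, red, green, blue); there is no depth.
- get_calibration(name): a dict with "fovy" (degrees; the focal length in pixels is half the picture's height over the tangent of half this angle, whatever the lens; pixels are square), "cx", "cy" (the principal point, pixels), "dist" ([k1, k2, p1, p2, k3] as OpenCV has them; the pictures are not rectified), "xyz" and "rotation" of the camera in the world. Camera axes: x right, y up, looking along -z (the intrinsics and any distortion apply to the point x, -y, -z); pixel columns grow to the right and rows downward; lengths in m; the calibration is good to about 2 mm. A picture is of the moment at which its call begins: read the wrist's pose just before it. get_calibration takes no time and is no camera call; for the wrist camera it gives the pose at the moment of the call.
- r.close_job(): hands the job in; it is judged then, once.
The state is a dict: "time": time; "joint_positions": joint angles; "joint_vel": joint speeds; "joint_torque": joint torques, N m; "ee_pos": TCP position; "eef_rot": TCP orientation; "ft_force": force on the tool from outside, world axes, zero at the start; "torque": the same for the moment, N m; "width": finger opening in m; "grip_force": force on a finger pad.
Only numpy, scipy, OpenCV 4.12 (cv2) and the standard library are available. Lean on these libraries where they do the work, as an engineer would, in place of code of your own. Each camera call takes 0.05 s, during which the arm holds its last target. There are 200 camera calls.

## Task

On the bead diverter, press down the raised end of the seesaw gate with a fingertip so that it rocks over its pivot and stays down on its other side. Then push the stop slide fully open by its tab, so that all four beads feed down that other chute into the pan below it. Only the gate and the slide are to be pushed: do not touch the beads, leave the pans and the things standing around where they are, and lift nothing.

Things in the scene. Friction and masses are not known exactly. Their poses are not given: they have to be found in the camera images.
- stand: Fixed diverter stand; grey base plate 250 x 110 mm on the bench, 410 mm wide over all. Origin: on the bench, below the middle of the seesaw's pivot. Its x points away from the robot, y to the left, z up; its place and yaw (within 0.3 rad) vary. The pivot axis lies along its x at z = 140 mm. All positions below are in its frame.
- gate (a joint): Angle of the seesaw gate, an aluminium trough 260 mm long (along y), 66 mm wide, pivoted in the middle. Positive: left (+y) end up, beads roll to the right pan; negative: left end down, beads to the left pan. Stops at +0.26 and -0.26 rad. Top-heavy (steel weight): it tips to a stop by itself and stays there. It starts on either stop, or reaches it within the first second. About 1 N on the raised pad moves it.
- pad_left (a point): Middle of the upper face of the gate's left press pad, a flat plate 56 (x) by 44 (y) mm, 5 mm thick, sticking out of the trough's robot side. With the gate level: x = -62, y = +85, z = 170 mm; raised z = 191, down z = 147 mm. The trough's near wall runs 29 mm beyond it in x, its top 35 mm higher than the pad.
- pad_right (a point): The same for the right press pad, at y = -85 mm.
- slide (a joint): Travel of the stop slide, a dark steel bar across the feed with a blade below it that holds the beads back. 0: shut (start); 0.045 m: fully open, at its stop. It opens towards +y (left). Friction about 1.5 N; it stays where it is left. Beads get past from about 0.028 m and reach the pan within about 2 s.
- slide_tab (a point): Middle of the top edge of the slide's push tab, an upright plate 34 mm along x, 8 mm thick along y, 45 mm high above the bar. Shut, it lies at x = 70, y = -20, z = 293 mm. The bar's top is at z = 248 mm; its two guide blocks at y = +52 and -52 mm reach z = 251 mm; nothing else is at the tab's height.
- feed_end (a point): Lower end of the feed, an open channel 26 mm wide inside that comes down towards -x along y = 0 at 10 degrees, from x = 165 mm to this end at x = 20, z = 200 mm, above the middle of the seesaw.
- chute_left (a point): Middle of the mouth of the left drop chute, at y = +170, z = 170 mm: sheet metal, open above and below, 86 (x) by 65 (y) mm, from z = 60 mm up to z = 170 mm (outer wall 185 mm), over the left pan.
- chute_right (a point): The same for the right chute, at y = -170 mm.
- pan_left: Loose round dark steel pan standing on the bench below the left chute, outer radius about 78 mm, 50 mm high, walls 3 mm. Origin: centre of its underside.
- pan_right: The same kind of pan below the right chute.
- bead0: White ceramic bead, a ball of 22 mm diameter, 20 g; number 0 of the four queued in the feed behind the slide's blade (0 is the lowest). Origin: its centre.
- bead1: White ceramic bead, a ball of 22 mm diameter, 20 g; number 1 of the four queued in the feed behind the slide's blade (0 is the lowest). Origin: its centre.
- bead2: White ceramic bead, a ball of 22 mm diameter, 20 g; number 2 of the four queued in the feed behind the slide's blade (0 is the lowest). Origin: its centre.
- bead3: White ceramic bead, a ball of 22 mm diameter, 20 g; number 3 of the four queued in the feed behind the slide's blade (0 is the lowest). Origin: its centre.
- jar: Bystander: glass sample jar, 56 mm wide, 75 mm high, on the bench beyond the left pan. Origin: centre of its underside. To be left alone.
- brush: Bystander: brush lying on the bench beyond the right pan, 170 mm long. To be left alone.
- weight: Bystander: brass weight 36 mm wide, 54 mm high, on the bench on the robot's side of the stand. Origin: centre of its underside. To be left alone.

How it is judged:
By the outcome, as a careful person would: the job done as asked, in the order asked, and still so for the second after the job is handed in, with the robot touching nothing.
It also fails if it takes over 42 s, if anything falls off the work surface, if the arm or the gripper's body presses on something with over 40 N, if the wrist force passes 120 N, or if a joint passes its speed limit or range.

## Working session

There is one attempt and no reset: what is moved stays moved. The work goes in short steps, Python scripts to look and compute and a tool call to move; the robot and the scene stay as the last step left them, time stands still between calls to the robot, and variables do not carry over. Pictures are saved under pics/ and viewed, at most 10 in all, crops included, and the job is handed in when it is done.

Besides the shell and the picture viewer there is one more tool, called after "Request:" as name(argument=value, ...) on one line, values as JSON. drive_tool: Moves the arm, as the interface text tells. Its arguments: {"type":"object","properties":{"series":{"type":"array"},"grip_force":{"type":"number"}},"required":["series"]}

```bash
ls; mkdir -p pics; python3 - <<'E'
from bench import telemetry, camera, get_calibration, r
import cv2
s=telemetry.read_state(); print(s['time'],s['ee_pos'],s['eef_rot'],s['width'],r.tips_ahead)
for n in ('top','side'):
    im=camera(n); cv2.imwrite(f'pics/{n}0.png',im[:,:,::-1]); print(n,get_calibration(n))
E
```

```text
pics
0.0 [ 0.2181762  -0.58530195  0.24374967] [ 9.84125999e-01  1.77469719e-01 -1.46089883e-04 -7.03344740e-04] 0.08683305840391435 0.022
top {'fovy': 54.94136091588056, 'cx': 318.1182422860723, 'cy': 202.1784143690536, 'dist': array([-0.09041771,  0.        ,  0.        ,  0.        ,  0.        ]), 'xyz': array([0.50356059, 0.04906238, 1.09800895]), 'rotation': array([-0.01321272,  0.03890331,  0.71231787, -0.70065342])}
side {'fovy': 44.530624697952135, 'cx': 312.40120247747103, 'cy': 200.74026670117416, 'dist': array([-0.10949217,  0.        ,  0.        ,  0.        ,  0.        ]), 'xyz': array([-0.02015561,  0.64492645,  0.92338287]), 'rotation': array([-0.15663992,  0.38109973,  0.8350428 , -0.36459628])}
```

View pics/top0.png

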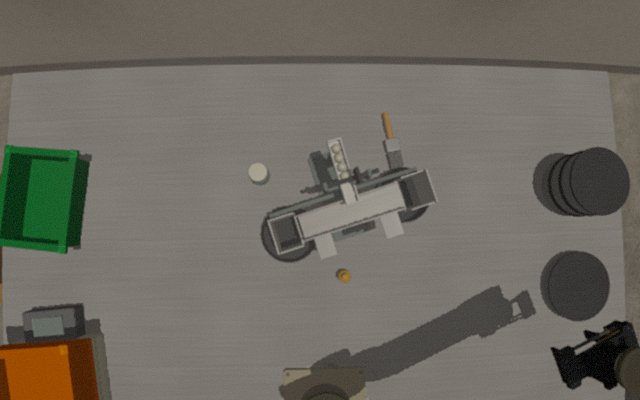

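View pics/side0.png

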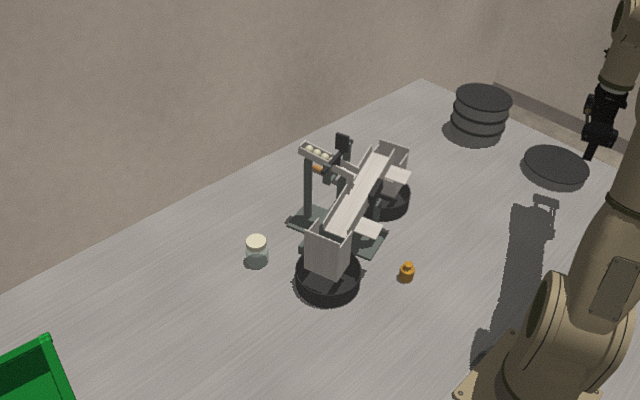

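The top view shows the stand at about (350,205), with pads near (326,245) and (391,225). In the side view the pads are near (368,228) and (397,175), and the dark tab is at (344,141). I'll enlarge both to get exact corners.

```bash
python3 - <<'E'
import cv2,numpy as np
a=cv2.imread('pics/top0.png')[125:270,255:445]; b=cv2.imread('pics/side0.png')[125:265,285:425]
cv2.imwrite('pics/topc.png',cv2.convertScaleAbs(cv2.resize(a,None,fx=4,fy=4,interpolation=cv2.INTER_CUBIC),alpha=1.5))
cv2.imwrite('pics/sidec.png',cv2.convertScaleAbs(cv2.resize(b,None,fx=4,fy=4,interpolation=cv2.INTER_CUBIC),alpha=1.5))
E
```

```text
(no output)
```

View pics/topc.png

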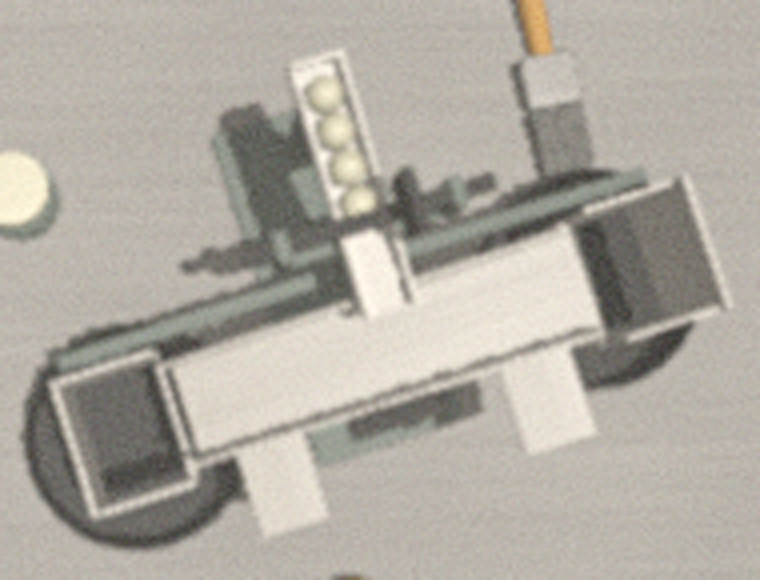

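View pics/sidec.png

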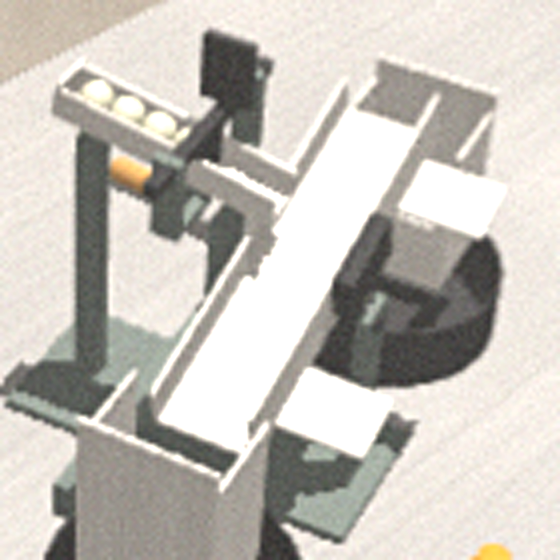

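The crops show the pad near-edge corners: left at (265,537)/(328,518) in the top crop and (375,458)/(392,400) in the side crop, right at (530,455)/(597,434) and (480,235)/(508,183). The chutes' outer rims and the dark tab, about (410,195) in the top crop, are also clear. I'll triangulate these.

```bash
cat > h.py <<'E'
import numpy as np,cv2
from bench import get_calibration
from scipy.spatial.transform import Rotation as R
def ray(n,uv,c=None):
    c=c or get_calibration(n); f=200/np.tan(np.radians(c['fovy']/2))
    K=np.array([[f,0,c['cx']],[0,f,c['cy']],[0,0,1]])
    p=cv2.undistortPoints(np.array([[uv]],float),K,c['dist'])[0,0]
    return np.array(c['xyz']),R.from_quat(c['rotation']).apply([p[0],-p[1],-1])
def onz(n,uv,z,c=None):
    o,d=ray(n,uv,c); return o+d*(z-o[2])/d[2]
def tri(a,b):
    (o1,d1),(o2,d2)=ray('top',a),ray('side',b)
    s=np.linalg.lstsq(np.c_[d1,-d2],o2-o1,rcond=None)[0]
    p,q=o1+s[0]*d1,o2+s[1]*d2; return (p+q)/2,np.linalg.norm(p-q)
T=lambda u,v:((u+.5)/4-.5+255,(v+.5)/4-.5+125)
S=lambda u,v:((u+.5)/4-.5+285,(v+.5)/4-.5+125)
E
python3 - <<'E'
from h import *
np.set_printoptions(precision=4,suppress=True)
for k,a,b in [('L+',(265,537),(375,458)),('L-',(328,518),(392,400)),('R+',(530,455),(480,235)),('R-',(597,434),(508,183))]:
    print(k,*tri(T(*a),S(*b)))
C=[onz('top',T(*p),.185)[:2] for p in [(50,382),(97,516),(685,178),(728,306)]]
M=np.array([[.043,.2025],[-.043,.2025],[.043,-.2025],[-.043,-.2025]]);C=np.array(C)
H=(M-M.mean(0)).T@(C-C.mean(0)); th=np.arctan2(H[0,1]-H[1,0],H[0,0]+H[1,1]);o=C.mean(0)
Q=np.array([[np.cos(th),-np.sin(th)],[np.sin(th),np.cos(th)]])
print('origin',o,'yaw',th,'resid',(C-o)-M@Q.T)
for k,p in dict(padL=(-.062,.085),padR=(-.062,-.085),tab=(.07,-.02)).items(): print(k,o+Q@p)
print('tab seen',onz('top',T(410,198),.293),'weight',onz('top',(344,275),.03))
E
```

```text
L+ [0.4297 0.0065 0.138 ] 0.008463325707393029
L- [ 0.4444 -0.0295  0.1491] 0.0005346152548300071
R+ [ 0.4814 -0.1487  0.1831] 0.00036457410977187523
R- [ 0.4928 -0.1867  0.1965] 0.0014223573560913183
origin [ 0.5493 -0.0689] yaw 0.29816915275848727 resid [[-0.0009 -0.0006]
 [ 0.0019 -0.0021]
 [-0.0023  0.0005]
 [ 0.0012  0.0022]]
padL [ 0.4651 -0.0059]
padR [ 0.515  -0.1684]
tab [ 0.6221 -0.0675]
tab seen [ 0.6212 -0.0646  0.293 ] weight [ 0.3793 -0.0585  0.03  ]
```

The right pad is raised (z about 0.19), so it's the one to press, and the beads will then go to the right pan. The measured pad edge, chutes and tab agree within 3 mm. I'll approach with the fingers shut and their closing line along the stand's y.

```bash
cat >> h.py <<'E'
O=np.array([.5493,-.0689]); YAW=.298
Q=np.array([[np.cos(YAW),-np.sin(YAW)],[np.sin(YAW),np.cos(YAW)]])
def units(x,y,tipz):
    "row units (turn, shift) to bring the fingertips to stand-frame x,y,z, pointing down, tool x along stand x"
    from bench import telemetry
    s=telemetry.read_state(); r0=R.from_quat(s['eef_rot'])
    rg=R.from_euler('z',YAW)*R.from_quat([1,0,0,0])
    p=np.r_[O+Q@[x,y],tipz+.022]
    return np.round(np.r_[np.degrees((r0.inv()*rg).as_rotvec())/5,r0.inv().apply(p-s['ee_pos'])/.04],3)
def stand(s):
    p=s['ee_pos']; return np.r_[Q.T@(p[:2]-O),p[2]-.022]
E
python3 -c "
from h import *
print(units(-.064,-.082,.28),units(-.064,-.082,.23))"
```

```text
[-1.4000e-02  1.0000e-03  6.7400e-01  1.0549e+01 -7.2560e+00 -1.4450e+00] [-1.4000e-02  1.0000e-03  6.7400e-01  1.0549e+01 -7.2540e+00 -1.9500e-01]
```

Request:
drive_tool(series=[0,0,0.1,0,0,-0.8,-1,0,0,0.2,0.6,-0.4,-1.4,-1,0,0,0.3,1.3,-0.9,-1.44,-1,0,0,0.4,2.1,-1.45,-1.44,-1,0,0,0.5,2.9,-2.0,-1.44,-1,0,0,0.67,3.7,-2.55,-1.44,-1,0,0,0.67,4.5,-3.1,-1.44,-1,0,0,0.67,5.3,-3.65,-1.44,-1,0,0,0.67,6.1,-4.2,-1.44,-1,0,0,0.67,6.9,-4.75,-1.44,-1], grip_force=10)

```text
time: 0.93
ee_pos: [0.4111, -0.3094, 0.302]
eef_rot: [0.989, 0.149, -0.0, 0.0]
ft_force: [0.9, -0.5, -0.5]
width: 0.0287
grip_force: 0.0
```

```bash
python3 -c "
from h import *
print(units(-.064,-.082,.28),units(-.064,-.082,.23))"
```

```text
[ 0.000e+00  4.000e-03  3.000e-03  3.468e+00 -2.682e+00 -1.000e-03] [ 0.000e+00  4.000e-03  3.000e-03  3.469e+00 -2.682e+00  1.249e+00]
```

Request:
drive_tool(series=[0,0,0,0.7,-0.54,0,-1,0,0,0,1.4,-1.08,0,-1,0,0,0,2.1,-1.62,0,-1,0,0,0,2.8,-2.15,0,-1,0,0,0,3.2,-2.5,0.2,-1,0,0,0,3.46,-2.67,0.6,-1,0,0,0,3.46,-2.67,1.0,-1,0,0,0,3.46,-2.67,1.25,-1,0,0,0,3.46,-2.67,1.25,-1,0,0,0,3.46,-2.67,1.25,-1])

```text
time: 1.77
ee_pos: [0.511, -0.1691, 0.252]
eef_rot: [0.989, 0.148, -0.0, -0.0]
ft_force: [0.6, 1.1, -0.1]
width: 0.0004
grip_force: 0.0
```

```bash
python3 -c "
from h import *
from bench import telemetry,camera
s=telemetry.read_state();print(stand(s),s['ft_force'],s['width'],s['time'],units(-.064,-.082,.158))
a=camera('side')[100:265,265:445];b=camera('wrist')
a=cv2.resize(a,None,fx=2.42,fy=2.42);print(a.shape);a=a[:400]
cv2.imwrite('pics/p2.png',cv2.resize(np.hstack([a,b]),None,fx=.74,fy=.74)[:,:,::-1])"
```

```text
[-0.0660347  -0.08451161  0.23000905] [ 0.61653363  1.06669325 -0.05891746] 0.00042940442662533205 1.7667 [-0.004  0.01  -0.008  0.052 -0.062  1.8  ]
(399, 436, 3)Traceback (most recent call last):
  File "<string>", line 7, in <module>
    cv2.imwrite('pics/p2.png',cv2.resize(np.hstack([a,b]),None,fx=.74,fy=.74)[:,:,::-1])
                                         ~~~~~~~~~^^^^^^^
    return _nx.concatenate(arrs, 1, dtype=dtype, casting=casting)
           ~~~~~~~~~~~~~~~^^^^^^^^^^^^^^^^^^^^^^^^^^^^^^^^^^^^^^^
ValueError: all the input array dimensions except for the concatenation axis must match exactly, but along dimension 0, the array at index 0 has size 399 and the array at index 1 has size 400
```

```bash
python3 -c "
from h import *
from bench import camera
a=cv2.resize(camera('side')[100:265,265:445],(436,400));b=camera('wrist')
cv2.imwrite('pics/p2.png',cv2.resize(np.hstack([a,b]),None,fx=.74,fy=.74)[:,:,::-1])"
```

```text
(no output)
```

View pics/p2.png

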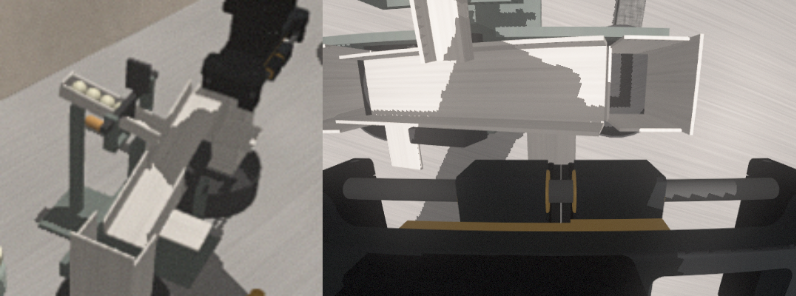

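The wrist view shows the closed fingers at about (560,190), lined up with the right pad at (550,147). The gate's right end is still up. Pressing down.

Request:
drive_tool(series=[0,0,0,0.05,-0.06,0.4,-1,0,0,0,0.05,-0.06,0.7,-1,0,0,0,0.05,-0.06,0.9,-1,0,0,0,0.05,-0.06,1.1,-1,0,0,0,0.05,-0.06,1.3,-1,0,0,0,0.05,-0.06,1.5,-1,0,0,0,0.05,-0.06,1.65,-1,0,0,0,0.05,-0.06,1.8,-1,0,0,0,0.05,-0.06,1.8,-1,0,0,0,0.05,-0.06,1.8,-1])

```text
time: 2.8
ee_pos: [0.5126, -0.1655, 0.1799]
eef_rot: [0.989, 0.149, -0.0, -0.0]
ft_force: [-0.0, 0.2, -0.6]
width: 0.0003
grip_force: 0.0
```

Request:
drive_tool(series=[0,0,0,0,0,-0.3,-1,0,0,0,0,0,-0.9,-1,0,0,0,0,0,-1.8,-1,0,0,0,0,0,-2.7,-1,0,0,0,0,0,-3.5,-1,0,0,0,0,0,-3.8,-1,0,0,0,0,0,-3.8,-1])

```text
time: 3.38
ee_pos: [0.514, -0.1656, 0.3371]
eef_rot: [0.989, 0.149, 0.003, 0.002]
ft_force: [-0.6, 0.8, -0.5]
width: 0.0006
grip_force: 0.0
```

```bash
python3 -c "
from h import *
from bench import camera,telemetry
s=telemetry.read_state();print(stand(s),s['time'],units(.07,-.065,.31),units(.07,-.065,.267))
a=cv2.resize(camera('side')[100:265,265:445],(436,400));b=camera('wrist')
cv2.imwrite('pics/p3.png',cv2.resize(np.hstack([a,b]),None,fx=.74,fy=.74)[:,:,::-1])"
```

```text
[-0.0621396  -0.082048    0.31507954] 3.3833 [ 0.05  -0.066  0.006  3.303 -0.425  0.144] [ 0.05  -0.066  0.006  3.297 -0.43   1.219]
```

View pics/p3.png

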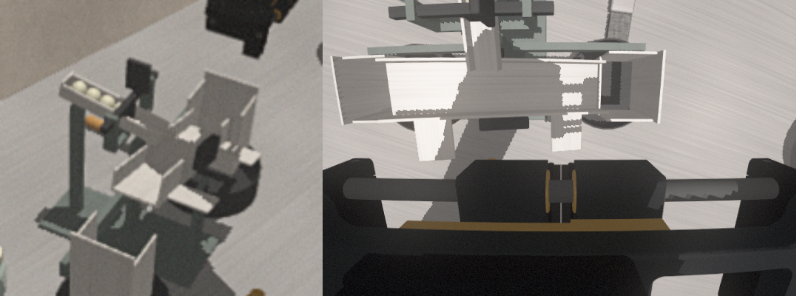

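The gate has tipped: the left pad is now up and the right end is down. Next I move to the −y side of the tab, still above it, then lower.

Request:
drive_tool(series=[0,0,0,0.6,0,0,-1,0,0,0,1.4,-0.1,0.1,-1,0,0,0,2.2,-0.2,0.1,-1,0,0,0,2.9,-0.4,0.1,-1,0,0,0,3.3,-0.42,0.1,-1,0,0,0,3.3,-0.42,0.1,-1,0,0,0,3.3,-0.42,0.1,-1])

```text
time: 4.07
ee_pos: [0.6338, -0.11, 0.326]
eef_rot: [0.989, 0.149, -0.001, -0.001]
ft_force: [-0.7, -1.1, -1.5]
width: 0.0003
grip_force: 0.0
```

```bash
python3 -c "
from h import *
from bench import camera,telemetry
s=telemetry.read_state();print(stand(s),s['time'],units(.07,-.06,.267),units(.07,.007,.267))
a=cv2.resize(camera('side')[100:265,265:445],(436,400));b=camera('wrist')
cv2.imwrite('pics/p4.png',cv2.resize(np.hstack([a,b]),None,fx=.74,fy=.74)[:,:,::-1])"
```

```text
[ 0.06869892 -0.06407386  0.30402728] 4.0667 [-0.022  0.031  0.021  0.035 -0.1    0.926] [-0.022  0.031  0.021  0.038 -1.775  0.929]
```

View pics/p4.png

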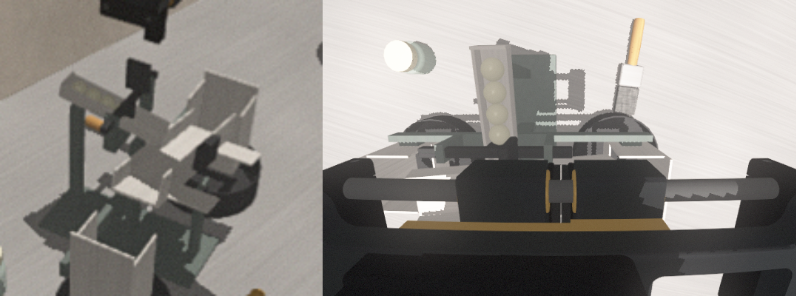

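The wrist view shows the fingers to the right of the tab, whose dark edge is near (510,145). All four beads are still queued. I'll lower and push left.

Request:
drive_tool(series=[0,0,0,0.03,0,0.4,-1,0,0,0,0.03,0,0.8,-1,0,0,0,0.03,0,0.93,-1,0,0,0,0.03,-0.2,0.93,-1,0,0,0,0.03,-0.45,0.93,-1,0,0,0,0.03,-0.6,0.93,-1,0,0,0,0.03,-0.8,0.93,-1,0,0,0,0.03,-1.05,0.93,-1,0,0,0,0.03,-1.3,0.93,-1,0,0,0,0.03,-1.5,0.93,-1])

```text
time: 5.0
ee_pos: [0.6172, -0.0517, 0.2917]
eef_rot: [0.989, 0.149, 0.001, 0.0]
ft_force: [0.9, -2.5, 0.9]
width: 0.0004
grip_force: 1.2
```

Request:
drive_tool(series=[0,0,0,0,-0.1,0,-1,0,0,0,0,-0.2,0,-1,0,0,0,0,-0.25,0,-1,0,0,0,0,-0.25,0,-1])

```text
time: 5.33
ee_pos: [0.6143, -0.043, 0.2908]
eef_rot: [0.989, 0.149, -0.0, -0.0]
ft_force: [0.3, -0.7, -0.0]
width: 0.0006
grip_force: 0.0
```

```bash
python3 -c "
from h import *
from bench import telemetry
s=telemetry.read_state();print(stand(s),s['time'],Q.T@s['ft_force'][:2])"
```

```text
[0.06978396 0.00569301 0.26884498] 5.3333 [ 0.11274168 -0.77398728]
```

The force is still low, so the slide isn't at its stop yet. I'll go on in small steps.

Request:
drive_tool(series=[0,0,0,0,-0.05,0,-1,0,0,0,0,-0.1,0,-1,0,0,0,0,-0.1,0,-1])

```text
time: 5.58
ee_pos: [0.6132, -0.0395, 0.2907]
eef_rot: [0.989, 0.149, -0.0, -0.0]
ft_force: [0.8, -0.6, -1.0]
width: 0.0004
grip_force: 0.5
```

Request:
drive_tool(series=[0,0,0,0,-0.05,0,-1,0,0,0,0,-0.1,0,-1,0,0,0,0,-0.1,0,-1])

```text
time: 5.83
ee_pos: [0.6127, -0.0383, 0.2908]
eef_rot: [0.989, 0.147, 0.0, 0.002]
ft_force: [4.9, -8.0, -1.8]
width: 0.0007
grip_force: 4.2
```

The force has risen to about 9 N and the motion has stalled, so the slide is at its stop. I'll back off to the right, lift clear, and let the beads run.

Request:
drive_tool(series=[0,0,0,0,0.2,0,-1,0,0,0,0,0.5,0,-1,0,0,0,0,0.6,-0.5,-1,0,0,0,0,0.6,-1.2,-1,0,0,0,0,0.6,-2.0,-1,0,0,0,-0.6,0.6,-2.4,-1,0,0,0,-1.4,0.8,-2.4,-1,0,0,0,-2.2,1.2,-2.4,-1,0,0,0,-3.0,1.8,-2.4,-1,0,0,0,-3.8,2.4,-2.4,-1])

```text
time: 6.67
ee_pos: [0.4938, -0.1732, 0.3872]
eef_rot: [0.989, 0.149, 0.0, -0.0]
ft_force: [1.2, -1.4, 0.4]
width: 0.0006
grip_force: 0.0
```

Request:
drive_tool(series=[0,0,0,-0.7,0.6,0,-1,0,0,0,-1.4,1.2,0,-1,0,0,0,-2.0,1.8,0,-1,0,0,0,-2.6,2.4,0,-1,0,0,0,-3.0,3.0,0,-1,0,0,0,-3.0,3.0,0,-1,0,0,0,-3.0,3.0,0,-1,0,0,0,-3.0,3.0,0,-1,0,0,0,-3.0,3.0,0,-1,0,0,0,-3.0,3.0,0,-1])

```text
time: 7.5
ee_pos: [0.4163, -0.3211, 0.3871]
eef_rot: [0.989, 0.15, 0.0, -0.0]
ft_force: [0.4, -0.3, -0.2]
width: 0.0004
grip_force: 0.0
```

Request:
drive_tool(series=[0,0,0,0,0,0,-1,0,0,0,0,0,0,-1,0,0,0,0,0,0,-1,0,0,0,0,0,0,-1,0,0,0,0,0,0,-1,0,0,0,0,0,0,-1,0,0,0,0,0,0,-1,0,0,0,0,0,0,-1,0,0,0,0,0,0,-1,0,0,0,0,0,0,-1])

```text
time: 8.33
ee_pos: [0.4156, -0.3222, 0.387]
eef_rot: [0.989, 0.149, 0.0, 0.0]
ft_force: [0.3, -0.7, -0.3]
width: 0.0007
grip_force: 0.0
```

```bash
python3 -c "
from h import *
from bench import camera,telemetry
print(telemetry.read_state()['time'])
a=cv2.resize(camera('side')[100:310,235:445],(400,400));b=cv2.resize(camera('top')[105:290,235:450],(465,400))
cv2.imwrite('pics/p5.png',cv2.convertScaleAbs(cv2.resize(np.hstack([a,b]),(796,368)),alpha=1.4)[:,:,::-1])"
```

```text
8.3333
```

View pics/p5.png

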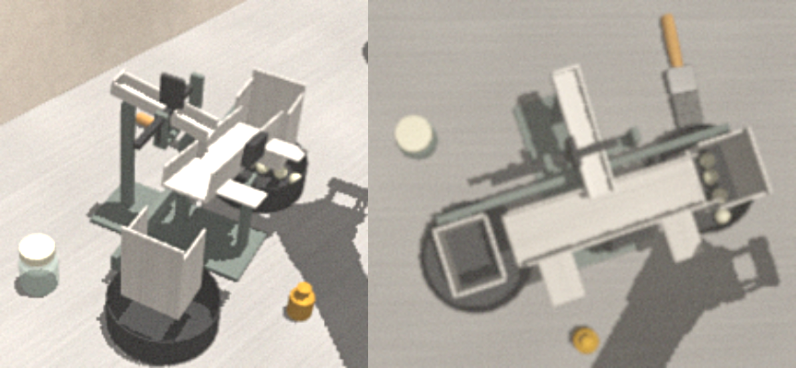

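The feed is empty. All four beads show in the right pan, at about (708,160), (710,178), (712,195) and (722,216) in the top part. The gate's right end is down, the slide is open, and the jar, brush and weight haven't moved.

```bash
python3 -c "
from bench import r
print(r.close_job())"
```

```text
the job is handed in; nothing more can be done
None
```

I pressed the raised right end of the gate down and it stayed there, then pushed the slide open to its stop; all four beads ended up in the right pan, and the job was handed in with the arm clear at about 8.4 s.

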